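Bead from the tilt-out bin to the lacquer bowl

ROBOT

A 7-joint arm with a two-finger parallel gripper is mounted at the origin on the work surface. World frame = base frame: x ahead of the robot, y to its left, z up, the work surface at z = 0. Lengths are in m, angles in rad, forces in N, time in s.
With the tool pointing down it reaches from about 0.35 to 0.9 m from the base axis. Payload 7.2 kg.
Tool frame: the origin (TCP) lies midway between the tips of the shut fingers; the grasp point (between the pads) lies behind it (arm.hold_point_z is the z of the grasp point in the tool frame, in m); z points along the fingers, y is the line along which they close (so a half turn about z gives the same grasp; the last joint's range is limited). The gripper opens to 88 mm and grips with 3 to 60 N. Pads are 20 mm wide; open, the fingers measure 115 mm over their backs; the gripper's body (75 mm by 178 mm) begins 61 mm behind the grasp point.
Start: joints at [-1.386, 0.411, -0.013, 1.596, 0.006, 1.134, -0.082], TCP at [0.156, 0.605, 0.223] pointing down, gripper open.
Joint ranges: [-2.95, 2.95], [-0.29, 1.99], [-1.47, 1.44], [0.14, 2.54], [-1.03, 4.17], [0.13, 1.85], [-2.86, 2.86]. Speed limits (rad/s): [2.39, 2.39, 3.01, 3.01, 3.14, 3.14, 3.14].

INTERFACE

Orientations are given as [roll, pitch, yaw] about the fixed x, y, z axes, in that order (R = Rz(yaw) Ry(pitch) Rx(roll)).
In Python, from cell import get_state, eyes, job_done, arm gives the robot as it stands.
- The arm moves only by the tool drive_tool, never from a script. Its argument "increments" is a list that holds one entry, the list of rows, each a list of 4 numbers: the shift along the tool's x, y, z normalised to -1 to 1, where 1 is 1 m, then the turn about the tool's z normalised to -1 to 1, where 1 is 180 degrees. In form: [[[x, y, z, yaw], ...]]. A call has 1 to 12 rows; each row shifts and turns the commanded pose from where the row before left it, along the tool's axes as they then stand; what a row does not reach is not made up. A row lasts 1/8 s, in which the tool goes at most 62.5 mm and 10.7 degrees, less where a joint would pass 70% of its speed; a pose out of reach is approached as far as the arm can. A call with a number of a shift or a turn outside -1 to 1 is refused whole. A call with a gripper value outside its range is refused whole. "grip" is the closure in counts, from 0 (fully open) to 255 (shut), set as the call begins (left out, the last holds). The fingers move at their own pace and stop on an object; "grip_force" is the grip in N (left out, the last holds). Time passes only in rows, so rows that do not move let the fingers close. It gives the time, the measured TCP pose, the force, the opening and the grip force at its end, in the units of the state.
- get_state(): the state, without advancing time (a new reading comes with each control period).
- eyes.get_image(name): name is "side" or "top" or "wrist"; returns a dict with "image" (420x560x3 uint8, red, green, blue), "mtx" (3x3 intrinsics, pixels), "D" ([k1, k2, p1, p2, k3] as OpenCV has them; the pictures are not rectified), "pose" (4x4, takes a point from camera to world coordinates). Camera axes: x right, y up, looking along -z (the intrinsics and any distortion apply to the point x, -y, -z); pixel columns grow to the right and rows downward; lengths in m; the calibration is good to about 2 mm. A picture is of the moment at which its call begins. There is no depth.
- job_done(): hands the job in; it is judged then, once.
The state is a dict: "time": time; "qpos": joint angles; "qd": joint speeds; "tau": joint torques, N m; "tool_pos": TCP position; "tcp_rot": TCP orientation; "contact_force": force on the tool from outside, world axes, zero at the start; "moment": the same for the moment, N m; "gripper_width": finger opening in m; "gripper_force": force on a finger pad.
Only numpy, scipy, OpenCV 4.12 (cv2) and the standard library are available. Lean on these libraries where they do the work, as an engineer would, in place of code of your own. Each camera call takes 0.05 s, during which the arm holds its last target. There are 200 camera calls.

TASK

At the lacquer painter's table, swing the yellow-fronted tilt-out bin well forward, until it is nearly at its stop, and leave it tilted out. Then scoop the wooden bead out of its mouth and put it in the green bowl, which stays upright.

Things in the scene. Friction and masses are not known exactly. Their poses are not given: they have to be found in the camera images.
- yellow_rack: Wooden fixed case of the yellow bin, yellow patch on top, 176 wide, 105 deep, 128 high; two alike with blue and red bins by it. Origin on the table, 50 mm straight below the hinge axis; x points into the housing, away from the robot, y along the hinge. Its cover (top z 128, x 6 to 104) hides the bin's mouth. Shut bin: front panel x -6 to 0, z 50 to 128; pull tab likewise, 80 wide, up to z 180.
- yellow_bin (a joint): Bin's swing, rad: 0 shut, growing as its top comes forward (rack's -x) and down; stop at 1.15; stays where left. 2 to 5 N at the tab moves it; hook the tab from behind, from above. Inside 150 wide, 58 deep from the panel's inner face; when shut, floor at rack z 74 (80 at rear), rear walls to 86, side walls by the front to 120. Swung out, panel and floor form a V trough open upwards.
- yellow_bead: Loose wooden bead in the yellow bin: cylinder with a red band, 40 diameter, 46 long, bevelled to flat ends 30 across, about 40 g. Origin at its centre, y along its axis. It lies against the panel along the hinge, within 12 mm of the bin's middle; as the bin swings out it rests in the V. Pinch it by its ends, a little above centre: 35 mm or more is free beside each end.
- green_bowl: Round green lacquer bowl, loose, 300 g, rim diameter 150, height 55, wall 4 mm. Origin at the centre of its underside, z up. It stands on the table in front of the racks; a red bowl of the same form stands beside it, on either side.
There are look-alikes about, which are no part of the job. What is shaped like the yellow_rack but pink is not meant. Of the things that look like the green_bowl, take the one that is farthest to the robot's left at the start.

How it is judged:
On the way:
1. the yellow bin is swung well forward, with the bead still in it (value of joint yellow_bin above 0.85 rad and distance between yellow_bead and yellow_rack below 0.14 m), for 0.2 s.
At the end, for the whole second after the job is handed in: The yellow bin is still swung out by more than 0.8 rad; its bead lies, released and not moving faster than 0.2 m/s, inside the green bowl (centre within 50 mm of the bowl's axis and below the rim), and the bowl stands on the table, upright within 10 degrees (value of joint yellow_bin above 0.8 rad and horizontal distance between yellow_bead and green_bowl below 0.05 m and z of yellow_bead in the frame of green_bowl between 0.01 and 0.055 m and angle between green_bowl's own z axis and vertical below 0.17 rad and height (world z) of green_bowl below 0.01 m and linear speed of yellow_bead below 0.2 m/s); the robot touches nothing.
It also fails if it takes over 54 s, if anything falls off the work surface, if the arm or the gripper's body presses on something with over 40 N, if the wrist force passes 120 N, or if a joint passes its speed limit or range.

## Working session

There is one attempt and no reset: what is moved stays moved. The work goes in short steps, Python scripts to look and compute and a tool call to move; the robot and the scene stay as the last step left them, time stands still between calls to the robot, and variables do not carry over. Pictures are saved under pics/ and viewed, at most 10 in all, crops included, and the job is handed in when it is done.

Besides the shell and the picture viewer there is one more tool, called after "Call:" in YAML: its name, and indented under it one key for each argument. drive_tool: Moves the arm, as the interface text tells. Its arguments: {"type":"object","properties":{"increments":{"type":"array"},"grip":{"type":"number"},"grip_force":{"type":"number"}},"required":["increments"]}

```bash
mkdir -p pics; ls; python3 - <<'E'
from cell import get_state, eyes, arm
import cv2,numpy as np,pickle
d={}
for n in("side","top","wrist"):
    r=eyes.get_image(n); d[n]=r; cv2.imwrite(f"pics/{n}0.png",cv2.resize(r["image"][:,:,::-1],(800,600),interpolation=cv2.INTER_CUBIC))
    print(n,r["mtx"].tolist(),r["D"],np.round(r["pose"],3).tolist())
pickle.dump(d,open("im0.pkl","wb"))
s=get_state();print(s, arm.hold_point_z,[a for a in dir(arm) if a[0]!='_'])
E
```

```text
pics
side [[387.72214341453565, 0.0, 273.61748568029793], [0.0, 387.72214341453565, 213.6282629193861], [0.0, 0.0, 1.0]] [0.00935688 0.         0.         0.         0.        ] [[0.998, 0.03, -0.051, 0.379], [-0.058, 0.659, -0.75, -0.622], [0.011, 0.752, 0.659, 0.619], [0.0, 0.0, 0.0, 1.0]]
top [[444.67657998760495, 0.0, 280.76213119864735], [0.0, 444.67657998760495, 203.61254596352447], [0.0, 0.0, 1.0]] [-0.01947006  0.          0.          0.          0.        ] [[-0.014, 0.986, -0.167, 0.244], [-1.0, -0.015, -0.006, 0.002], [-0.008, 0.167, 0.986, 1.042], [0.0, 0.0, 0.0, 1.0]]
wrist [[357.39729706341944, 0.0, 271.75647081580536], [0.0, 357.39729706341944, 209.16443825867128], [0.0, 0.0, 1.0]] [-0.07465325  0.          0.          0.          0.        ] [[0.25, -0.932, -0.261, 0.084], [0.968, 0.241, 0.069, 0.624], [-0.001, -0.27, 0.963, 0.382], [0.0, 0.0, 0.0, 1.0]]
{'time': 0.15, 'qpos': array([-1.38619775,  0.411693  , -0.01273074,  1.59681757,  0.00560126,
        1.13428927, -0.08220113]), 'qd': array([-0.00047671, -0.00183568,  0.00112259, -0.00307759, -0.00031519,
       -0.00060865,  0.00048193]), 'tau': array([ 1.06421063e-03, -5.88329029e+01,  6.42192364e-01, -2.91287023e+01,
       -5.37414209e-02,  1.57781591e-02,  1.25221322e-04]), 'tool_pos': array([0.15624984, 0.6047722 , 0.2220306 ]), 'tcp_rot': array([-3.14042349e+00,  7.52839083e-05,  2.88883417e+00]), 'contact_force': array([-0.41210557,  0.47690062,  0.01452984]), 'moment': array([-0.00619653,  0.02342294, -0.03985967]), 'gripper_force': 0.0, 'gripper_width': 0.08765943416635658} -0.0187 ['IKError', 'hold_point_z']
```

View pics/top0.png

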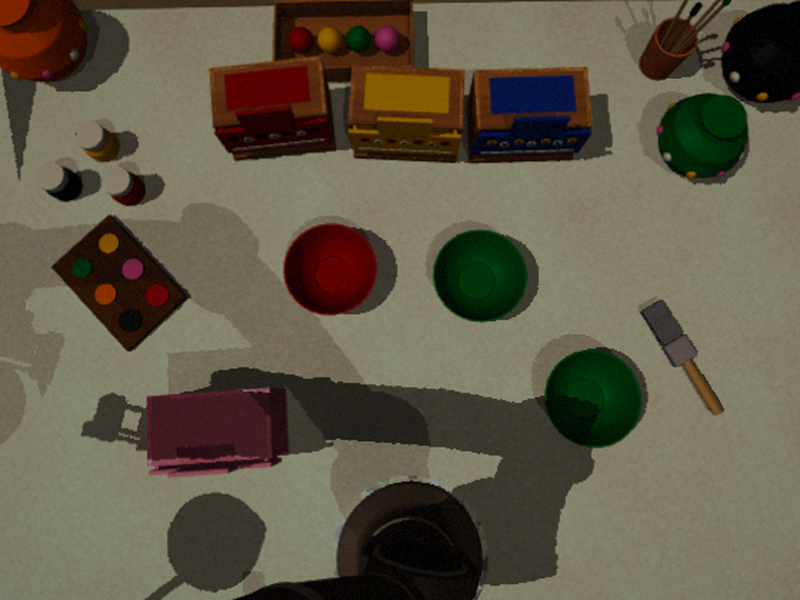

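View pics/side0.png

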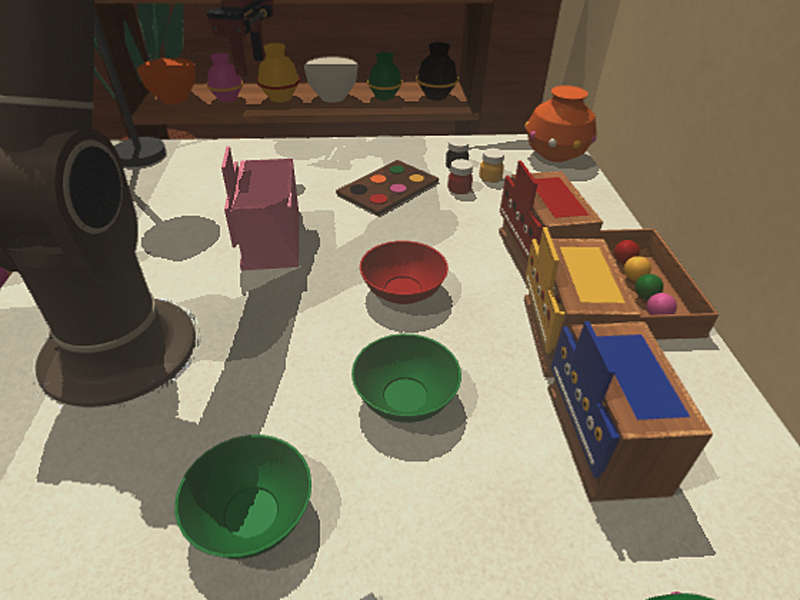

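Top picture: the yellow rack is the middle one at (407,112). Its look-alike is the pink rack at (215,430), with red and blue racks on either side. Green candidates are the bowl at (481,276), the bowl at (594,398) and the lidded pot at (702,137). The bowl farthest left, next to the red bowl at (330,269), is (481,276), which is (406,377) in the side picture. I'll check the choice in a close crop and measure there.

```bash
cat > h.py <<'E'
import cv2,numpy as np,pickle
from scipy.optimize import least_squares
F=np.diag([1.,-1,-1])
def proj(r,P):
    T=r["pose"];Pc=(np.atleast_2d(P)-T[:3,3])@T[:3,:3]@F
    return cv2.projectPoints(Pc.astype(float),np.zeros(3),np.zeros(3),r["mtx"],np.array(r["D"],float))[0][:,0]
def ray(r,uv):
    n=cv2.undistortPoints(np.array(uv,float).reshape(-1,1,2),r["mtx"],np.array(r["D"],float))[:,0]
    d=np.c_[n,np.ones(len(n))]@F@r["pose"][:3,:3].T
    return r["pose"][:3,3],d
def onz(r,uv,z):
    o,d=ray(r,uv);return o+d*((z-o[2])/d[:,2])[:,None]
def crop(r,x,y,w,h,k,f):
    cv2.imwrite(f,cv2.resize(cv2.convertScaleAbs(r["image"][y:y+h,x:x+w,::-1],alpha=1.3),None,fx=k,fy=k,interpolation=cv2.INTER_CUBIC))
E
python3 - <<'E'
from h import *
d=pickle.load(open("im0.pkl","rb"))
crop(d["top"],240,38,100,75,8,"pics/ct.png")
crop(d["side"],360,150,100,112,5,"pics/cs.png")
for n in("top","side"):
    r=d[n];im=r["image"].astype(int);m=((im[:,:,1]>im[:,:,0]*1.6)&(im[:,:,1]>im[:,:,2]*1.4)&(im[:,:,1]>30)).astype(np.uint8)
    k,l,st,c=cv2.connectedComponentsWithStats(m)
    for i in range(1,k):
        if st[i,4]>800:
            cn=max(cv2.findContours((l==i).astype(np.uint8),0,1)[0],key=len);h=cv2.convexHull(cn)
            e=cv2.fitEllipse(h);print(n,st[i],np.round(e[0],1),np.round(e[1],1),onz(r,e[0],.055).round(4))
E
```

```text
top [ 461   66   62   57 2352] [492.8  93.1] [52.8 65.4] [[ 0.668  -0.4957  0.055 ]]
top [ 303  161   66   64 2480] [335.8 192.6] [64.  65.7] [[ 0.4347 -0.1175  0.055 ]]
top [ 381  245   68   69 2264] [414.6 278.7] [66.8 69.4] [[ 0.2404 -0.2835  0.055 ]]
side [ 246  234   77   57 2016] [284.2 262.3] [57.  75.8] [[ 0.4347 -0.123   0.055 ]]
side [ 122  305   96   85 4249] [169.8 347.2] [79.5 99.7] [[ 0.2403 -0.2913  0.055 ]]
```

View pics/ct.png

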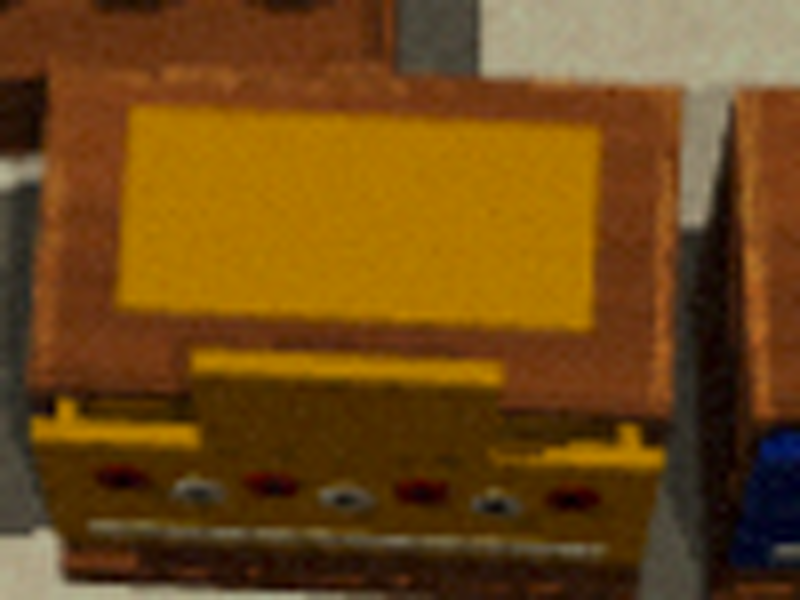

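View pics/cs.png

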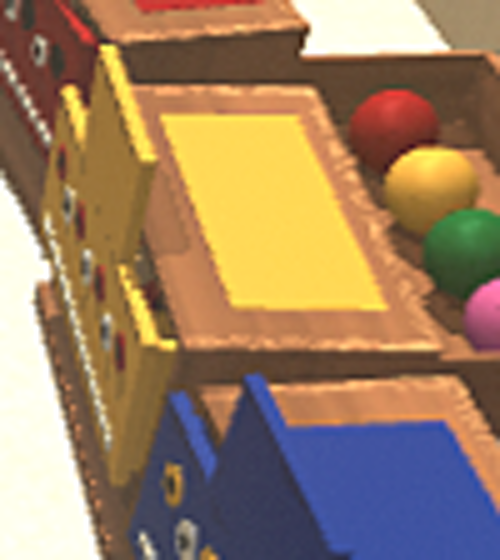

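```bash
cat > fit.py <<'E'
from h import *
d=pickle.load(open("im0.pkl","rb"))
T=[((104,88,128),(50,68)),((104,-88,128),(682,90)),((6,-88,128),(672,415)),((6,88,128),(32,390)),((0,40,180),(190,350)),((0,-40,180),(505,365)),((-6,40,180),(190,380)),((-6,-40,180),(500,387)),((-6,88,128),(32,440)),((-6,-88,128),(662,467))]
S=[((104,88,128),(315,88)),((104,-88,128),(440,350)),((6,-88,128),(185,345)),((-3,40,180),(105,45)),((-3,-40,180),(152,160)),((-3,-80,128),(168,343)),]
def px(L,k,ox,oy): return np.array([[(u+.5)/k-.5+ox,(v+.5)/k-.5+oy] for _,(u,v) in L])
pt=px(T,8,240,38);ps=px(S,5,360,150)
W=lambda q,L:np.array([[q[0]+(x*np.cos(q[2])-y*np.sin(q[2]))/1e3,q[1]+(x*np.sin(q[2])+y*np.cos(q[2]))/1e3,z/1e3] for (x,y,z),_ in L])
for w in((1,0),(0,1),(1,1)):
    f=lambda q:np.r_[w[0]*(proj(d["top"],W(q,T))-pt).ravel(),w[1]*(proj(d["side"],W(q,S))-ps).ravel()]
    r=least_squares(f,[.6,0,0],loss="soft_l1");print(w,r.x.round(4),np.round(f(r.x),1))
E
python3 fit.py
```

```text
(1, 0) [ 0.646  -0.0017 -0.0601] [-0.1  0.3  0.   0.6 -0.   1.5 -0.6  1.4  0.4 -0.6 -0.3 -1.   0.2 -1.7
  0.2 -1.  -0.9  0.3  1.1  0.2 -0.  -0.  -0.   0.  -0.   0.   0.   0.
  0.   0.  -0.  -0. ]
(0, 1) [ 0.6478 -0.0014 -0.0576] [-0.  -0.  -0.  -0.  -0.   0.  -0.   0.   0.  -0.  -0.  -0.   0.  -0.
  0.  -0.  -0.  -0.   0.  -0.  -1.4 -0.3  0.3  0.1 -0.3  0.6  2.   0.2
  1.5  0.4 -2.6 -1.8]
(1, 1) [ 0.6466 -0.0018 -0.0564] [-0.2  0.2 -0.1  0.2  0.   1.1 -0.5  1.3  0.4 -0.8 -0.3 -1.3  0.3 -1.9
  0.3 -1.3 -0.9  0.2  1.1 -0.2 -1.9 -0.2 -0.2  0.2 -0.8  0.8  1.5  0.3
  1.   0.6 -3.1 -1.6]
```

Top crop: the rack is yellow-fronted and wooden with a yellow patch, as described. Cover corners are at (50,68), (682,90), (672,415) and (32,390), and the tab's top edge runs (190,350) to (505,365). Side crop: tab top from (105,45) to (152,160), with the cover behind it. The fit gives rack ≈ (0.6465, -0.002) with yaw -0.058, and bowl ≈ (0.435, -0.120).

Next: turn the wrist and move above the hook point.

Call:
drive_tool:
  increments:
    - [[0,0,-0.02,-0.031],[0,0,-0.02,-0.031],[-0.04,-0.042,0,0],[-0.04,-0.042,0,0],[-0.04,-0.042,0,0],[-0.04,-0.042,0,0],[-0.04,-0.042,0,0],[-0.04,-0.042,0,0],[-0.04,-0.042,0,0],[-0.04,-0.042,0,0],[-0.04,-0.042,0,0],[-0.04,-0.042,0,0]]
  grip: 255

```text
time: 1.65
tool_pos: [0.5322, 0.1611, 0.2626]
tcp_rot: [3.141, 0.0, 3.084]
contact_force: [0.2, 0.7, 0.6]
gripper_width: 0.0003
gripper_force: 0.0
```

```bash
cat > go.py <<'E'
# go.py rx rz [ry]  : rack-frame TCP target (mm) -> shift in tool axes
import sys
from h import *
from cell import get_state
def R(): 
    return np.array([.6465,-.002]),-.058
def delta(P):
    s=get_state();p=np.array(s["tool_pos"]);a,b,c=s["tcp_rot"]
    from scipy.spatial.transform import Rotation as Ro
    M=Ro.from_euler("xyz",[a,b,c]).as_matrix()
    o,y=R();q=p[:2]-o;rk=np.array([np.cos(y)*q[0]+np.sin(y)*q[1],-np.sin(y)*q[0]+np.cos(y)*q[1]])
    print("rack-frame now",(rk*1e3).round(1),"z",(p[2]*1e3).round(1),"yawerr deg",round(np.degrees((c-np.pi-y+np.pi)%(2*np.pi)-np.pi),2),"t",s["time"],"F",np.round(s["contact_force"],1),"w",round(s["gripper_width"],4))
    print("tool shift",(M.T@(P-p)).round(4))
def rackpt(x,y,z):
    o,a=R();return np.array([o[0]+(x*np.cos(a)-y*np.sin(a))/1e3,o[1]+(x*np.sin(a)+y*np.cos(a))/1e3,z/1e3])
if __name__=="__main__":
    delta(rackpt(*map(float,sys.argv[1:4])))
E
python3 go.py 22 0 260
```

```text
rack-frame now [-123.6  156.2] z 262.6 yawerr deg 0.02 t 1.65 F [0.2 0.7 0.6] w 0.0003
tool shift [-0.1455 -0.1563  0.0026]
```

Call:
drive_tool:
  increments:
    - [[-0.036,-0.039,0,0],[-0.036,-0.039,0,0],[-0.036,-0.039,0,0],[-0.0375,-0.039,0,0],[0,0,0.03,0],[0,0,0.02,0],[0,0,0,0]]

```text
time: 2.52
tool_pos: [0.6664, -0.0015, 0.2106]
tcp_rot: [-3.141, -0.004, 3.083]
contact_force: [-0.6, 0.0, 0.6]
gripper_width: 0.0006
gripper_force: 0.0
```

```bash
python3 go.py 20 0 160; python3 - <<'E'
from h import *
from cell import eyes
a=eyes.get_image("side");b=eyes.get_image("wrist")
pickle.dump((a,b),open("im1.pkl","wb"))
A=cv2.resize(a["image"][110:260,320:470],(600,600),interpolation=2)
B=cv2.resize(b["image"][140:420,200:360],(200,350)) if 0 else cv2.resize(b["image"],(200,150))
cv2.imwrite("pics/s1.png",np.hstack([A,np.vstack([B,np.zeros((450,200,3),np.uint8)])])[:,:,::-1])
E
```

```text
rack-frame now [19.8  1.6] z 210.6 yawerr deg -0.01 t 2.525 F [-0.6  0.   0.6] w 0.0006
tool shift [-0.0004 -0.0016  0.0506]
```

View pics/s1.png

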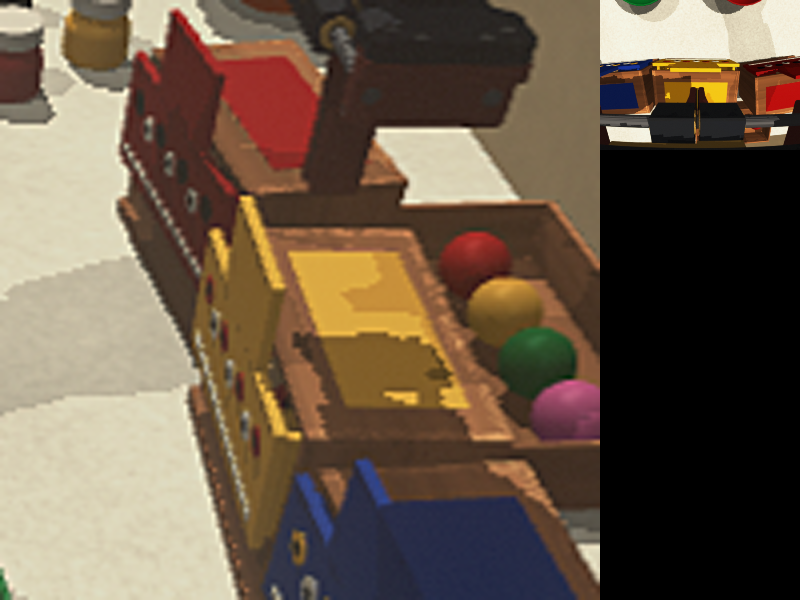

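Side crop: the closed fingertips (345,190) hang behind and above the yellow tab, whose top edge runs (240,200) to (285,265), over the cover. I'll lower them behind the tab and take up the gap.

Call:
drive_tool:
  increments:
    - [[-0.003,0,0.02,0],[0,0,0.02,0],[0,0,0.01,0],[0.005,0,0,0],[0.004,0,0,0],[0.003,0,0,0],[0,0,0,0]]

```text
time: 3.5
tool_pos: [0.6586, -0.0009, 0.1633]
tcp_rot: [3.141, 0.001, 3.084]
contact_force: [-0.5, -0.8, 0.1]
gripper_width: 0.0004
gripper_force: 0.0
```

Call:
drive_tool:
  increments:
    - [[0.0096,0,0.0014,0],[0.0095,0,0.0023,0],[0.0094,0,0.0031,0],[0.0092,0,0.0029,0],[0.0089,0,0.0037,0],[0.0085,0,0.0045,0],[0,0,0,0]]

```text
time: 4.38
tool_pos: [0.6022, 0.0024, 0.1441]
tcp_rot: [-3.142, -0.002, 3.084]
contact_force: [-0.3, -0.0, 0.4]
gripper_width: 0.0003
gripper_force: 0.0
```

```bash
python3 go.py 10 0 160; python3 - <<'E'
from h import *
from cell import eyes
a=eyes.get_image("side")
cv2.imwrite("pics/s2.png",cv2.resize(a["image"][110:260,290:470],(720,600),interpolation=2)[:,:,::-1])
E
```

```text
rack-frame now [-44.5   1.8] z 144.1 yawerr deg 0.01 t 4.375 F [-0.3 -0.   0.4] w 0.0003
tool shift [-0.0544 -0.0018 -0.0161]
```

View pics/s2.png

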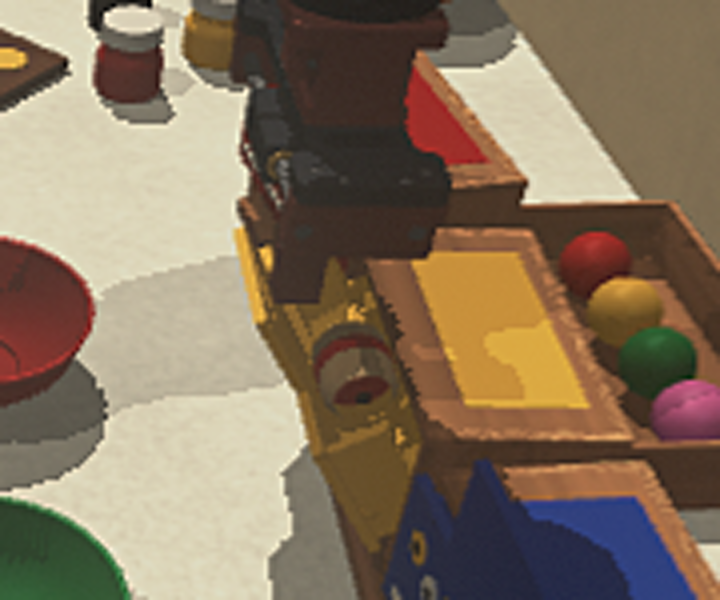

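The bin is swinging: the tab is at (255,270) with the finger behind it, and the bead is visible at (355,365) inside. I'll continue the arc.

Call:
drive_tool:
  increments:
    - [[0.0081,0,0.0052,0],[0.0076,0,0.0059,0],[0.0071,0,0.0065,0],[0.0065,0,0.0071,0],[0.0058,0,0.0076,0],[0.0051,0,0.0081,0],[0,0,0,0],[0,0,0,0]]

```text
time: 5.42
tool_pos: [0.5631, 0.0044, 0.1042]
tcp_rot: [-3.141, -0.001, 3.084]
contact_force: [-0.1, -0.5, -0.3]
gripper_width: 0.0007
gripper_force: 0.0
```

```bash
python3 go.py -85 0 104
```

```text
rack-frame now [-83.6   1.6] z 104.2 yawerr deg -0.0 t 5.425 F [-0.1 -0.5 -0.3] w 0.0007
tool shift [ 0.0014 -0.0016  0.0002]
```

Call:
drive_tool:
  increments:
    - [[0,0,-0.03,0],[0,0,-0.04,0],[0,0,-0.04,0],[-0.02,0,0,0],[-0.02,0,0,0],[-0.015,0,0,0],[0,0,0,0]]
  grip: 0

```text
time: 6.3
tool_pos: [0.6187, 0.0011, 0.2141]
tcp_rot: [-3.141, -0.0, 3.083]
contact_force: [-0.4, -0.7, 0.5]
gripper_width: 0.0671
gripper_force: 0.0
```

```bash
python3 go.py -28 0 76; python3 - <<'E'
from h import *
from cell import eyes
d={n:eyes.get_image(n) for n in("side","top","wrist")}
pickle.dump(d,open("im2.pkl","wb"))
up=lambda i,s:cv2.resize(i,s,interpolation=2)
A=up(d["side"]["image"][150:300,320:470],(400,400)) 
B=up(d["wrist"]["image"],(400,300));B2=up(d["top"]["image"][40:130,230:350],(400,300))
cv2.imwrite("pics/s3.png",np.hstack([np.vstack([A,np.zeros((200,400,3),np.uint8)]),np.vstack([B,B2])])[:,:,::-1])
E
```

```text
rack-frame now [-27.9   1.5] z 214.1 yawerr deg -0.01 t 6.3 F [-0.4 -0.7  0.5] w 0.0671
tool shift [ 1.000e-04 -1.500e-03  1.381e-01]
```

View pics/s3.png

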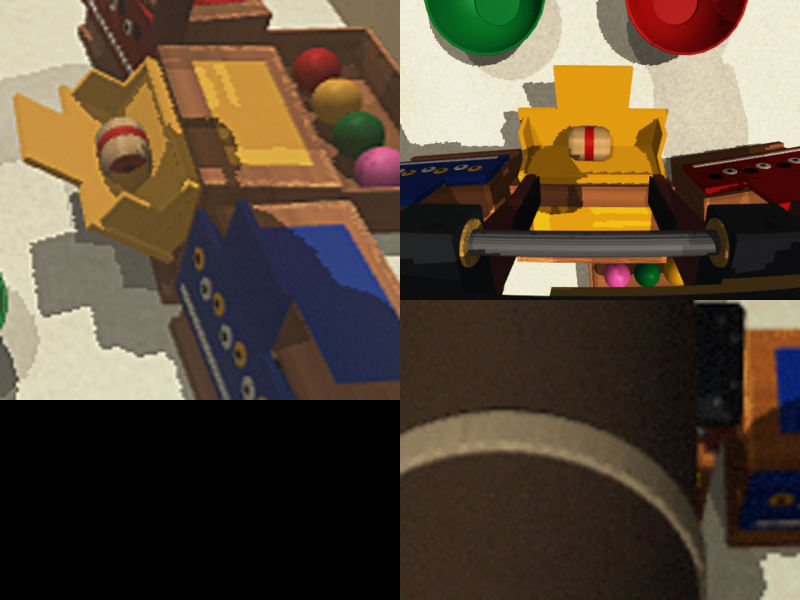

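Wrist view: the bead is at (190,143) in the 400-wide panel, lying in the V with its axis along the hinge, and the tab's end edge runs (154,66) to (232,66). Side view: bead centre at (124,143). Next I'll triangulate.

```bash
cat > tri.py <<'E'
from h import *
from go import rackpt,R
d=pickle.load(open("im2.pkl","rb"))
w,s=d["wrist"],d["side"]
pw=np.array([(190+.5)*1.4-.5,(143+.5)*1.4-.5]);ps=np.array([(124.5)*.375-.5+320,(143.5)*.375-.5+150])
f=lambda p:np.r_[(proj(w,rackpt(*p))[0]-pw)/1,proj(s,rackpt(*p))[0]-ps]
r=least_squares(f,[-28,0,90]);print("bead rack",r.x.round(1),f(r.x).round(2))
g=lambda q:(proj(w,np.array([rackpt(-130*np.sin(q[0]),q[1]+40,50+130*np.cos(q[0])),rackpt(-130*np.sin(q[0]),q[1]-40,50+130*np.cos(q[0]))]))-np.array([[232.5*1.4,66.5*1.4],[154.5*1.4,66.5*1.4]])).ravel()
r=least_squares(g,[1.0,0]);print("theta,dy",r.x,g(r.x).round(1))
for t in(.9,1.,1.05,1.1,1.15):print(t,g([t,0]).round(1),(-44*np.sin(t)+20*np.cos(t)).round(1),(50+44*np.cos(t)+20*np.sin(t)).round(1))
E
python3 tri.py
```

```text
bead rack [-32.3  -2.2  95.7] [-0.06  0.6  -1.52  0.18]
theta,dy [1.09405808 1.69127016] [ 1.6 -0.5 -1.6 -0.4]
0.9 [ 3.2 19.4 -8.3 19.5] -22.0 93.0
1.0 [ 1.2  8.  -6.1  8.1] -26.2 90.6
1.05 [ 0.1  3.2 -5.   3.3] -28.2 89.2
1.1 [-0.9 -1.  -3.8 -0.9] -30.1 87.8
1.15 [-1.9 -4.6 -2.7 -4.5] -32.0 86.2
```

Call:
drive_tool:
  increments:
    - [[0.002,-0.0035,0.03,0],[0,0,0.03,0],[0,0,0.03,0],[0,0,0.02,0],[0,0,0.012,0],[0,0,0.008,0],[0,0,0.004,0],[0,0,0,0]]

```text
time: 7.45
tool_pos: [0.6163, -0.002, 0.0806]
tcp_rot: [3.141, 0.0, 3.084]
contact_force: [-0.4, 0.1, 0.6]
gripper_width: 0.0878
gripper_force: 0.0
```

```bash
python3 go.py -30 -2 77
```

```text
rack-frame now [-30.2  -1.8] z 80.6 yawerr deg -0.0 t 7.45 F [-0.4  0.1  0.6] w 0.0878
tool shift [-0.0002 -0.0002  0.0036]
```

Call:
drive_tool:
  increments:
    - [[0,0,0.003,0],[0,0,0,0],[0,0,0,0],[0,0,0,0],[0,0,0,0],[0,0,0,0],[0,0,0,0],[0,0,0,0]]
  grip: 255
  grip_force: 15

```text
time: 8.45
tool_pos: [0.6162, -0.0021, 0.0774]
tcp_rot: [-3.142, 0.0, 3.084]
contact_force: [0.5, -0.7, 0.0]
gripper_width: 0.0461
gripper_force: 15.0
```

Call:
drive_tool:
  increments:
    - [[0,0,-0.01,0],[0,0,-0.02,0],[0,0,-0.03,0],[0,0,-0.03,0],[0,0,-0.03,0],[0,0,0,0]]

```text
time: 9.2
tool_pos: [0.6175, -0.0021, 0.2003]
tcp_rot: [3.141, 0.005, 3.084]
contact_force: [-0.6, 0.2, -0.2]
gripper_width: 0.0457
gripper_force: 15.0
```

```bash
python3 - <<'E'
from h import *
from go import delta
delta(np.array([.4347,-.120,.06]))
E
```

```text
rack-frame now [-28.9  -1.8] z 200.3 yawerr deg -0.0 t 9.2 F [-0.6  0.2 -0.2] w 0.0457
tool shift [ 0.1764 -0.1285  0.1393]
```

Call:
drive_tool:
  increments:
    - [[0.022,-0.016,0,0],[0.03,-0.022,0,0],[0.035,-0.026,0,0],[0.035,-0.026,0,0],[0.03,-0.022,0,0],[0.0245,-0.0165,0,0],[0,0,0.03,0],[0,0,0.03,0],[0,0,0.02,0],[0,0,0,0]]

```text
time: 10.45
tool_pos: [0.4308, -0.1199, 0.1158]
tcp_rot: [-3.141, -0.004, 3.083]
contact_force: [0.6, -0.4, -0.6]
gripper_width: 0.046
gripper_force: 15.0
```

```bash
python3 - <<'E'
from h import *
from go import delta
from cell import eyes
delta(np.array([.4347,-.120,.035]))
d={n:eyes.get_image(n) for n in("side","wrist")}
up=lambda i,s:cv2.resize(i,s,interpolation=2)
A=up(d["side"]["image"][130:330,200:400],(400,400));B=up(d["wrist"]["image"],(400,300))
cv2.imwrite("pics/s4.png",np.hstack([A,np.vstack([B,np.zeros((100,400,3),np.uint8)])])[:,:,::-1])
E
```

```text
rack-frame now [-208.5 -130.2] z 115.8 yawerr deg -0.01 t 10.45 F [ 0.6 -0.4 -0.6] w 0.046
tool shift [-0.0042  0.0001  0.0808]
```

View pics/s4.png

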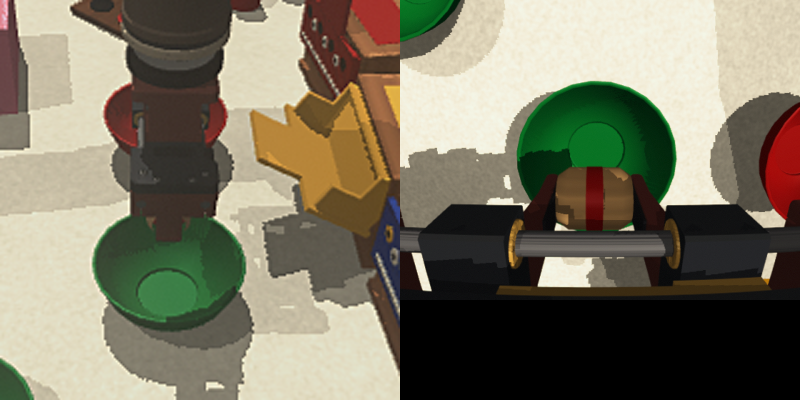

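The bead is held between the fingers, (595,198) in the wrist panel, centred over the green bowl. The bin stays tilted and is empty (side panel, 330,150). I'll lower the bead in and release it.

Call:
drive_tool:
  increments:
    - [[-0.004,0,0.03,0],[0,0,0.025,0],[0,0,0.015,0],[0,0,0.008,0],[0,0,0,0]]

```text
time: 11.18
tool_pos: [0.4365, -0.1204, 0.0395]
tcp_rot: [3.142, -0.0, 3.083]
contact_force: [-0.7, 1.0, -0.3]
gripper_width: 0.0462
gripper_force: 15.0
```

Call:
drive_tool:
  increments:
    - [[0,0,0,0],[0,0,0,0],[0,0,0,0],[0,0,0,0],[0,0,-0.01,0],[0,0,-0.03,0],[0,0,-0.04,0],[0,0,-0.04,0],[0,0,-0.04,0],[0,0,0,0],[0,0,0,0],[0,0,0,0]]
  grip: 95

```text
time: 12.68
tool_pos: [0.4357, -0.1202, 0.1984]
tcp_rot: [-3.142, -0.002, 3.084]
contact_force: [-0.3, -0.6, -0.4]
gripper_width: 0.0551
gripper_force: 0.0
```

```bash
python3 - <<'E'
from h import *
from cell import eyes
d={n:eyes.get_image(n) for n in("side","wrist")}
up=lambda i,s:cv2.resize(i,s,interpolation=2)
A=up(d["side"]["image"][130:330,200:400],(400,400));B=up(d["wrist"]["image"],(400,300))
cv2.imwrite("pics/s5.png",np.hstack([A,np.vstack([B,np.zeros((100,400,3),np.uint8)])])[:,:,::-1])
E
```

```text
(no output)
```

View pics/s5.png

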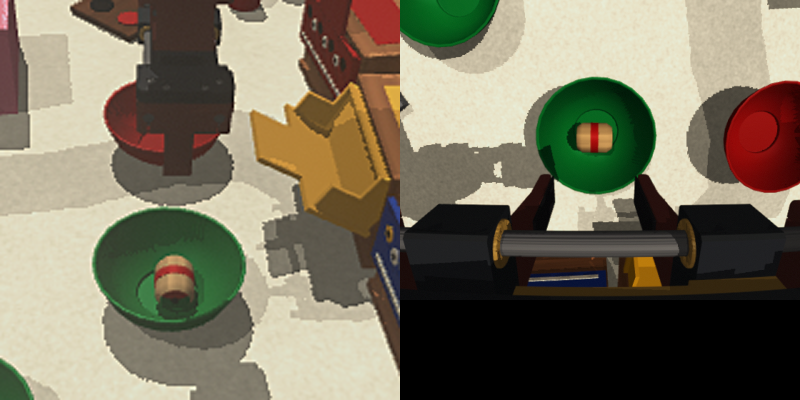

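The bead lies in the upright green bowl, (595,137) in the wrist panel, clear of the gripper, and the bin is still tilted out. I'll let it settle briefly and then hand in.

Call:
drive_tool:
  increments:
    - [[0,0,0,0],[0,0,0,0],[0,0,0,0],[0,0,0,0],[0,0,0,0],[0,0,0,0],[0,0,0,0],[0,0,0,0],[0,0,0,0],[0,0,0,0],[0,0,0,0],[0,0,0,0]]

```text
time: 14.28
tool_pos: [0.4365, -0.1204, 0.1993]
tcp_rot: [3.142, 0.0, 3.084]
contact_force: [0.4, -1.2, 0.1]
gripper_width: 0.0549
gripper_force: 0.0
```

```bash
python3 -c "
from cell import job_done
print(job_done())"
```

```text
the job is handed in; nothing more can be done
None
```

I handed the job in at about 14 s: the yellow bin is tilted out to about 1.05–1.09 rad, and the bead lies released in the upright left-hand green bowl; the hand-in returned no verdict.

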